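Square up a row of slide boxes with a straightedge

TASK

Pick up the aluminium straightedge by its black grip and use its edge to push the three white slide boxes on the blue bench pad into one straight row, side by side with their front faces flush. Push the boxes only with the straightedge, keep them upright and in their order, and finish by laying the straightedge down flat on the bench.

Things in the scene. Friction and masses are not known exactly. Their poses are not given: they have to be found in the camera images.
- straightedge_grip (a point): Straightedge lying at the robot's right: aluminium bar 300 mm long (y), 50 wide (x), 6 thick, 0.28 kg; black upright grip block mid-bar, 36 mm along y, 24 along x, from 6 to 54 mm above the bar's underside. Point: centre of the block, 30 mm above the underside; z up. Either long edge, 25 mm from it, can push. Pinch the block across its 36 mm so that no finger stands past the edge.
- box_left: Left-hand box (larger y) of three like slide boxes: closed white plastic, grey seam, 45 mm deep (own x) by 60 wide (own y) by 36 high, 0.1 kg, loose on the bench (top z = 0). Origin: centre of the underside. x points away from the robot, so the front face is 22.5 mm along -x. Boxes stand about 85 mm apart along y, unevenly forward or back, each turned up to 13 degrees.
- box_middle: Middle box of three like slide boxes: closed white plastic, grey seam, 45 mm deep (own x) by 60 wide (own y) by 36 high, 0.1 kg, loose on the bench (top z = 0). Origin: centre of the underside. x points away from the robot, so the front face is 22.5 mm along -x. Boxes stand about 85 mm apart along y, unevenly forward or back, each turned up to 13 degrees.
- box_right: Right-hand box (smaller y) of three like slide boxes: closed white plastic, grey seam, 45 mm deep (own x) by 60 wide (own y) by 36 high, 0.1 kg, loose on the bench (top z = 0). Origin: centre of the underside. x points away from the robot, so the front face is 22.5 mm along -x. Boxes stand about 85 mm apart along y, unevenly forward or back, each turned up to 13 degrees.

How it is judged (in metres and radians):
On the way:
1. the straightedge, carried from its starting place, pushes on a slide box ((contact force between straightedge and box_left above 0.2 N or contact force between straightedge and box_middle above 0.2 N or contact force between straightedge and box_right above 0.2 N) and distance of straightedge_grip from where it was at the start of the episode above 0.05 m), for 0.1 s.
At the end, for the whole second after the job is handed in: Left and right boxes, still on their own sides, within 12 mm front to back of the middle box (in its frame) and parallel to it within 10 degrees; all three upright within 7 degrees and at rest; the straightedge at rest flat on the bench (x of box_left in the frame of box_middle between -0.012 and 0.012 m and angle between the x axis of each of box_left, box_right and the x axis of box_middle, either way round below 0.1745 rad and x of box_right in the frame of box_middle between -0.012 and 0.012 m and y of box_left in the frame of box_middle above 0.05 m and y of box_right in the frame of box_middle below -0.05 m and angle between each of box_left, box_middle, box_right's own z axis and vertical below 0.12 rad and linear speed of each of box_left, box_middle, box_right, straightedge below 0.02 m/s and height (world z) of straightedge_grip below 0.036 m and angle between straightedge_grip's own z axis and vertical below 0.1 rad); the robot touches nothing.
It fails at once if a slide box is pushed or held by the fingers or the arm instead of the straightedge ((contact force between the fingers and box_left above 1 N or contact force between the fingers and box_middle above 1 N or contact force between the fingers and box_right above 1 N) or (contact force between the arm and box_left above 1 N or contact force between the arm and box_middle above 1 N or contact force between the arm and box_right above 1 N)).
It fails at once if a slide box is tipped by more than 25 degrees (angle between any of box_left, box_middle, box_right's own z axis and vertical above 0.44 rad).
It also fails if it takes over 43 s, if anything falls off the work surface, if the arm or the gripper's body presses on something with over 40 N, if the wrist force passes 120 N, or if a joint passes its speed limit or range.

ROBOT

A 6-joint arm with a two-finger parallel gripper is mounted at the origin on the work surface. World frame = base frame: x ahead of the robot, y to its left, z up, the work surface at z = 0. Lengths are in m, angles in degrees, forces in N, time in s.
With the tool pointing down it reaches from about 0.375 to 0.975 m from the base axis. Payload 3.8 kg.
Tool frame: the origin (TCP) lies at the very end of the fingers, on their centre line; the grasp point (between the pads) lies 19 mm behind it; z points along the fingers, y is the line along which they close (so a half turn about z gives the same grasp; the last joint's range is limited). The gripper opens to 85 mm and grips with 20 to 120 N. Pads are 22 mm wide; open, the fingers measure 114 mm over their backs; the gripper's body (76 mm by 85 mm) begins 54 mm behind the grasp point. The pads swing forward as they close: fully open they stand 13 mm farther back than shut.
Start: joints at [-79.062, 15.12, 91.902, -0, 72.978, -2.114], TCP at [0.152, -0.658, 0.231] pointing down, gripper open.
Joint ranges: [-150.88, 150.88], [-54.13, 125.18], [17.81, 147.31], [-75.09, 255.09], [0, 152.58], [-146.25, 146.25]. Speed limits (degrees/s): [147.25, 147.25, 180, 180, 180, 180].

INTERFACE

Orientations are given as a 3x3 rotation matrix whose columns are the frame's x, y, z axes.
In Python, from cell import ctrl gives the robot as it stands.
- The arm moves only by the tool send_rows, never from a script. Its argument "increments" is a list of rows, each a list of 3 entries, a list of its own where there are three numbers: the turn, a rotation vector about the tool's x, y, z as a fraction of full scale, then the shift along the tool's x, y, z as a fraction of full scale, then the closure, from -1 (fully open) to 1 (shut). A call has 1 to 12 rows; each row is the pose to reach, as a shift and turn from the pose commanded when the call began, along the tool's axes at that moment; what a row does not reach only later rows make up. Full scale, the value 1, is 0.1 m for a shift and 90 degrees for a turn. A row lasts 1/8 s, in which the tool goes at most 62.5 mm and 10.7 degrees, less where a joint would pass 70% of its speed; a pose out of reach is approached as far as the arm can. A call with a number of a shift or a turn outside -1 to 1 is refused whole. A call with a gripper value outside its range is refused whole. The fingers move at their own pace and stop on an object; the grip force is fixed at half the most. Time passes only in rows, so rows that repeat a pose let the fingers close. It gives the time, the measured TCP pose, the force, the opening and the grip force at its end, in the units of the state.
- ctrl.get_obs(): the state, without advancing time (a new reading comes with each control period).
- ctrl.get_image(name): name is "side" or "top" or "wrist"; returns the picture (480x640x3 uint8, red, green, blue); there is no depth.
- ctrl.camera_info(name): a dict with "K" (3x3 intrinsics, pixels), "pose" (4x4, takes a point from camera to world coordinates); the wrist camera has in their place "mount" (4x4, takes a point from camera to tool coordinates, whose origin is the TCP and whose axes are the flange's). Camera axes: x right, y up, looking along -z (the intrinsics and any distortion apply to the point x, -y, -z); pixel columns grow to the right and rows downward; lengths in m; the calibration is good to about 2 mm. A picture is of the moment at which its call begins: read the wrist's pose just before it. camera_info takes no time and is no camera call.
- ctrl.close_job(): hands the job in; it is judged then, once.
The state is a dict: "time": time; "qpos": joint angles; "qvel": joint speeds; "joint_torque": joint torques, N m; "tcp_pos": TCP position; "eef_rot": TCP orientation; "contact_force": force on the tool from outside, world axes, zero at the start; "ft_torque": the same for the moment, N m; "width": finger opening in m; "grip_force": force on a finger pad.
Only numpy, scipy, OpenCV 4.12 (cv2) and the standard library are available. Lean on these libraries where they do the work, as an engineer would, in place of code of your own. Each camera call takes 0.05 s, during which the arm holds its last target. There are 200 camera calls.

## Working session

There is one attempt and no reset: what is moved stays moved. The work goes in short steps, Python scripts to look and compute and a tool call to move; the robot and the scene stay as the last step left them, time stands still between calls to the robot, and variables do not carry over. Pictures are saved under pics/ and viewed, at most 10 in all, crops included, and the job is handed in when it is done.

Besides the shell and the picture viewer there is one more tool, called after "Call:" as name(argument=value, ...) on one line, values as JSON. send_rows: Moves the arm, as the interface text tells. Its arguments: {"type":"object","properties":{"increments":{"type":"array"}},"required":["increments"]}

```bash
mkdir -p pics
cat > h.py <<'E'
import numpy as np, cv2
from cell import ctrl
def ray(info,uv,z):
    K=np.array(info["K"]);T=np.array(info["pose"])
    d=np.linalg.solve(K,np.array([uv[0],uv[1],1.]));d=np.array([d[0],-d[1],-d[2]])
    d=T[:3,:3]@d;o=T[:3,3]
    return o+d*(z-o[2])/d[2]
E
python3 - <<'E'
from h import *
for n in("top","side"):
    im=ctrl.get_image(n);cv2.imwrite(f"pics/{n}0.png",im[:,:,::-1]);i=ctrl.camera_info(n);print(n,i)
o=ctrl.get_obs();print(o["tcp_pos"],o["eef_rot"],o["time"],o["width"])
E
```

```text
top {'K': array([[551.29463017,   0.        , 322.57121015],
       [  0.        , 551.29463017, 240.57079194],
       [  0.        ,   0.        ,   1.        ]]), 'pose': array([[-0.0147355 ,  0.99307174, -0.11658213,  0.40808251],
       [-0.99979451, -0.01625688, -0.01210969, -0.07970044],
       [-0.01392105,  0.11637973,  0.99310723,  1.13509369],
       [ 0.        ,  0.        ,  0.        ,  1.        ]])}
side {'K': array([[598.75891938,   0.        , 327.71153369],
       [  0.        , 598.75891938, 230.3505221 ],
       [  0.        ,   0.        ,   1.        ]]), 'pose': array([[-0.8165189 ,  0.39476225, -0.42125959,  0.03144958],
       [-0.57726432, -0.56828593,  0.58635911,  0.65253116],
       [-0.00792346,  0.72195143,  0.69189837,  0.91303099],
       [ 0.        ,  0.        ,  0.        ,  1.        ]])}
[ 0.15229708 -0.65690169  0.23005628] [[ 9.74161263e-01  2.25853191e-01 -4.13160313e-04]
 [ 2.25853562e-01 -9.74159147e-01  2.03096518e-03]
 [ 5.62160684e-05 -2.07180133e-03 -9.99997852e-01]] 0.1 0.08532817560212624
```

View pics/top0.png

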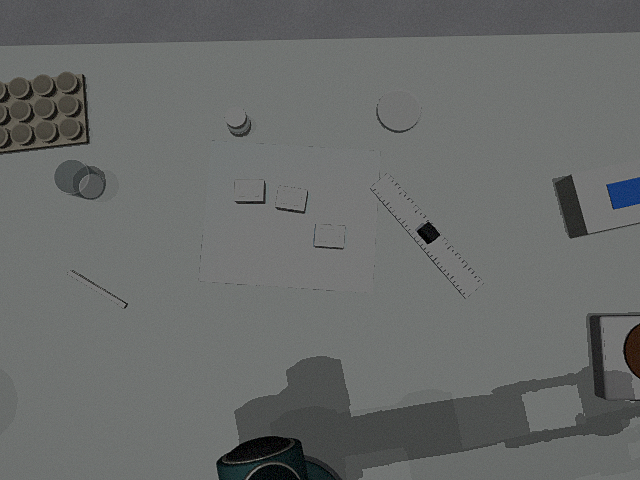

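View pics/side0.png

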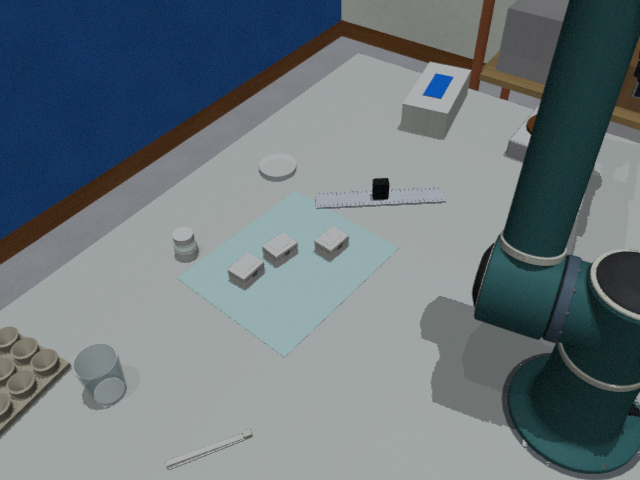

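The top view shows boxes at about (249,190), (292,198) and (330,236), and the straightedge from (385,180) to (470,290) with its grip at (428,232). Next I measure them.

Run:
```python
from h import *
im=cv2.imread("pics/top0.png");g=cv2.cvtColor(im,cv2.COLOR_BGR2GRAY);i=ctrl.camera_info("top")
c=im[130:310,190:500]
s=cv2.resize(c,None,fx=2.5,fy=2.5,interpolation=cv2.INTER_CUBIC)
s=cv2.convertScaleAbs(cv2.subtract(s,(60,60,60,0)),alpha=3.5);cv2.imwrite("pics/crop0.png",s)
print(im[190,249],im[236,330],im[215,249],im[200,390])
sat=im.max(2).astype(int)-im.min(2)
for n,(u,v) in dict(L=(249,190),M=(292,198),R=(330,236)).items():
    m=np.zeros((482,642),np.uint8);f=g.copy()
    cv2.floodFill(f,m,(u,v),255,6,6,4|cv2.FLOODFILL_FIXED_RANGE|(255<<8)|cv2.FLOODFILL_MASK_ONLY)
    k=m[1:-1,1:-1]; cs,_=cv2.findContours(k,0,2);c=max(cs,key=cv2.contourArea)
    q=np.array([ray(i,p,.036)[:2] for p in c[:,0].astype(float)],np.float32)
    print(n,k.astype(bool).sum(),cv2.boundingRect(c),cv2.minAreaRect(q))
k=(g[180:280,400:460]<35).astype(np.uint8);cs,_=cv2.findContours(k,0,2);c=max(cs,key=cv2.contourArea)+[400,180]
q=np.array([ray(i,p,.054)[:2] for p in c[:,0].astype(float)],np.float32);print("grip",cv2.minAreaRect(q),cv2.boundingRect(c))
# bar ends (short end corner estimates)
for p in [(371,188),(388,174),(466,297),(483,283)]:print(p,ray(i,p,.006))
```

```text
[114 115 113] [116 118 118] [119 121 119] [115 116 117]
L 221377 (0, 32, 640, 448) ((0.5221214294433594, -0.061872243881225586), (0.8826451301574707, 1.3407801389694214), 0.05075346678495407)
M 172681 (0, 34, 640, 446) ((0.5220483541488647, -0.057589173316955566), (0.8824209570884705, 1.3070780038833618), 0.06296756863594055)
R 200007 (0, 33, 640, 447) ((0.5220546722412109, -0.06348514556884766), (0.8824208378791809, 1.3188698291778564), 0.06293812394142151)
grip ((0.5471417307853699, -0.274781197309494), (0.03432561457157135, 0.031421367079019547), 37.924800872802734) (417, 222, 23, 22)
(371, 188) [ 0.64921947 -0.16843113  0.006     ]
(388, 174) [ 0.67835207 -0.20462998  0.006     ]
(466, 297) [ 0.42050804 -0.35545851  0.006     ]
(483, 283) [ 0.44833066 -0.39121276  0.006     ]
```

View pics/crop0.png

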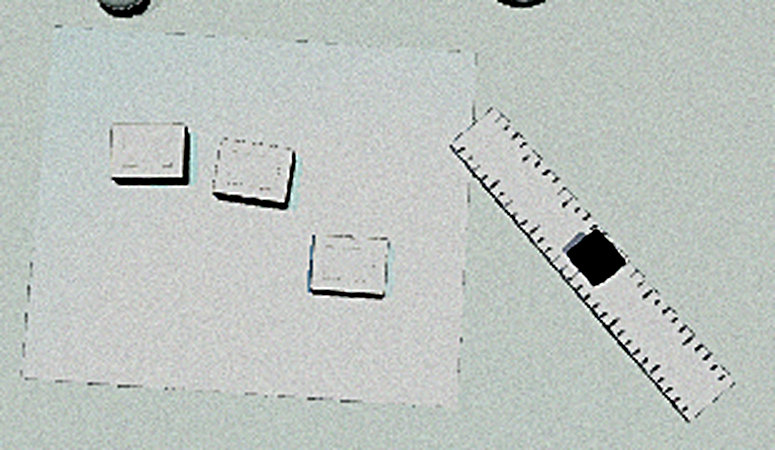

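The crop shows the box tops clearly: L spans crop x 111–186, y 123–178; M is turned, with TL (221,139); R has TL (313,235). The bar corners are at (450,147), (490,108), (690,421) and (734,384).

Run:
```python
from h import *
i=ctrl.camera_info("top")
f=lambda p,z:ray(i,(190+p[0]/2.5,130+p[1]/2.5),z)[:2]
for n,c in dict(L=[(111,123),(186,123),(113,178),(185,179)],M=[(221,139),(295,150),(214,193),(287,203)],R=[(313,235),(389,238),(310,290),(385,293)]).items():
    q=np.array([f(p,.036) for p in c]);y=(q[0]-q[1]+q[2]-q[3])/2;x=(q[0]-q[2]+q[1]-q[3])/2
    print(n,q.mean(0).round(4),"w",np.linalg.norm(y).round(4),"d",np.linalg.norm(x).round(4),"yaw",np.degrees(np.arctan2(-y[0],y[1])).round(1),"front",q[2:].round(3).tolist())
q=np.array([f(p,.006) for p in[(450,147),(490,108),(690,421),(734,384)]])
y=(q[0]+q[1]-q[2]-q[3])/2;print("bar",q.mean(0),np.linalg.norm(y),np.linalg.norm(q[0]-q[1]),np.degrees(np.arctan2(y[1],y[0])))
o=ctrl.get_obs();R=o["eef_rot"];print(R.T@(np.r_[q.mean(0),.13]-o["tcp_pos"]))
```

```text
L [0.6425 0.0807] w 0.0599 d 0.0459 yaw -1.4 front [[0.62, 0.11], [0.619, 0.051]]
M [ 0.624 -0.005] w 0.0604 d 0.0444 yaw -9.2 front [[0.607, 0.028], [0.597, -0.031]]
R [ 0.547  -0.0808] w 0.0607 d 0.0446 yaw -3.2 front [[0.526, -0.049], [0.523, -0.109]]
bar [ 0.54811759 -0.27862965] 0.2997355138531111 0.04722945889582071 39.44724369858725
[ 0.47102147 -0.27889256  0.10066078]
```

Call:
send_rows(increments=[[[0,0,0],[0.5,-0.3,0],-1],[[0,0,0],[1,-0.6,0],-1],[[0,0,0],[1,-0.6,0],-1]])

```text
time: 0.48
tcp_pos: [0.2387, -0.5736, 0.2307]
eef_rot: [[0.973, 0.23, 0.0], [0.23, -0.973, 0.002], [0.001, -0.002, -1.0]]
contact_force: [-0.2, -0.1, -0.5]
width: 0.0856
grip_force: 0.0
```

Call:
send_rows(increments=[[[0,0,0],[0.5,-0.3,0],-1],[[0,0,0],[1,-0.6,0],-1],[[0,0,0],[1,-0.6,0],-1]])

```text
time: 0.85
tcp_pos: [0.322, -0.4935, 0.231]
eef_rot: [[0.973, 0.23, 0.0], [0.23, -0.973, 0.001], [0.0, -0.001, -1.0]]
contact_force: [-1.4, -0.4, 0.3]
width: 0.0855
grip_force: 0.0
```

Call:
send_rows(increments=[[[0,0,0],[0.5,-0.3,0],-1],[[0,0,0],[1,-0.6,0],-1],[[0,0,0],[1,-0.6,0],-1]])

```text
time: 1.23
tcp_pos: [0.4055, -0.4134, 0.2311]
eef_rot: [[0.973, 0.229, 0.0], [0.229, -0.973, 0.0], [0.0, -0.0, -1.0]]
contact_force: [-0.6, 0.3, 0.0]
width: 0.085
grip_force: 0.0
```

Call:
send_rows(increments=[[[0,0,0],[0.5,-0.3,0],-1],[[0,0,0],[1,-0.6,0],-1],[[0,0,0],[1,-0.6,0],-1]])

```text
time: 1.6
tcp_pos: [0.4892, -0.333, 0.2311]
eef_rot: [[0.973, 0.229, -0.0], [0.229, -0.973, -0.0], [-0.0, 0.0, -1.0]]
contact_force: [-0.6, -0.6, -0.1]
width: 0.0855
grip_force: 0.0
```

Call:
send_rows(increments=[[[0,0,0.1],[0.3,-0.2,0],-1],[[0,0,0.2],[0.7,-0.4,0.1],-1],[[0,0,0.3],[0.7,-0.4,0.2],-1],[[0,0,0.4],[0.7,-0.4,0.4],-1],[[0,0,0.5],[0.7,-0.4,0.6],-1],[[0,0,0.6],[0.7,-0.4,0.7],-1],[[0,0,0.707],[0.7,-0.4,0.7],-1],[[0,0,0.707],[0.7,-0.4,0.7],-1],[[0,0,0.707],[0.7,-0.4,0.7],-1]])

```text
time: 2.72
tcp_pos: [0.5465, -0.2803, 0.1614]
eef_rot: [[0.636, -0.772, -0.0], [-0.772, -0.636, -0.001], [0.0, 0.0, -1.0]]
contact_force: [-0.7, -0.9, 0.4]
width: 0.0853
grip_force: 0.0
```

Run:
```python
from h import *
o=ctrl.get_obs();print(o["tcp_pos"],o["eef_rot"].round(3),o["time"],o["qpos"]);im=ctrl.get_image("wrist");cv2.imwrite("pics/w1.png",im[:,:,::-1]);print(ctrl.camera_info("wrist"))
```

```text
[ 0.54648941 -0.28029399  0.16140333] [[ 0.636 -0.772 -0.   ]
 [-0.772 -0.636 -0.001]
 [ 0.     0.    -1.   ]] 2.725 [-2.94582062e+01  1.15811536e+01  1.03835151e+02 -3.62836635e-02
  6.45678215e+01  1.11064899e+02]
{'K': array([[398.64734623,   0.        , 323.00397245],
       [  0.        , 398.64734623, 238.18798553],
       [  0.        ,   0.        ,   1.        ]]), 'mount': array([[-1.16941631e-03,  9.60908529e-01,  2.76863560e-01,
         6.96561755e-02],
       [ 9.99999197e-01,  9.88777236e-04,  7.92054017e-04,
        -1.63298452e-04],
       [ 4.87335075e-04,  2.76864264e-01, -9.60908914e-01,
        -1.41474468e-01],
       [ 0.00000000e+00,  0.00000000e+00,  0.00000000e+00,
         1.00000000e+00]])}
```

View pics/w1.png

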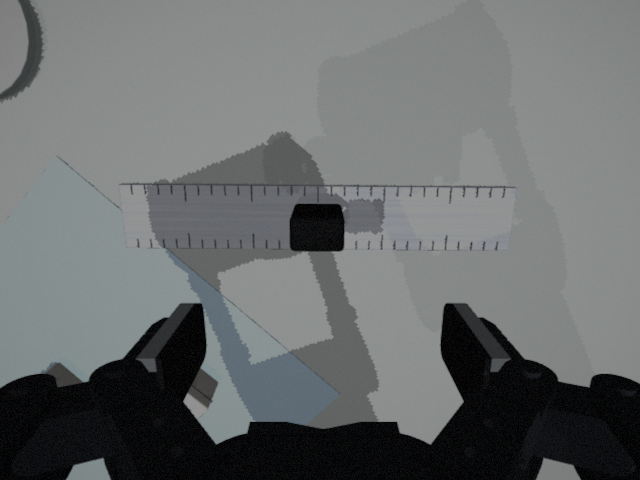

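The wrist view shows the bar nearly level, with corners at (120,184), (515,187), (126,248) and (511,249) and the grip at about x 290–344.

```bash
cat >> h.py <<'E'
def wray(o,uv,z):
    i=ctrl.camera_info("wrist");T=np.eye(4);T[:3,:3]=o["eef_rot"];T[:3,3]=o["tcp_pos"]
    return ray(dict(K=i["K"],pose=T@np.array(i["mount"])),uv,z)
E
python3 - <<'E'
from h import *
o=ctrl.get_obs();R=o["eef_rot"]
for p,z in[((120,184),.006),((515,187),.006),((126,248),.006),((511,249),.006),((292,249),.054),((343,249),.054),((292,206),.054),((341,206),.054)]:
    w=wray(o,p,z);print(p,w.round(4),(R.T@(w-o["tcp_pos"])).round(4))
E
```

```text
(120, 184) [ 0.6807 -0.2038  0.006 ] [ 0.0263 -0.1518  0.1555]
(515, 187) [ 0.4513 -0.3894  0.006 ] [0.0237 0.1432 0.1556]
(126, 248) [ 0.6507 -0.1636  0.006 ] [-0.0237 -0.1543  0.1555]
(511, 249) [ 0.4179 -0.354   0.006 ] [-0.0249  0.1465  0.1555]
(292, 249) [ 0.5567 -0.2596  0.054 ] [-0.0094 -0.0207  0.1075]
(343, 249) [ 0.5309 -0.2808  0.054 ] [-0.0095  0.0127  0.1075]
(292, 206) [ 0.5744 -0.2821  0.054 ] [ 0.0192 -0.02    0.1075]
(341, 206) [ 0.5503 -0.3018  0.054 ] [0.0192 0.0111 0.1075]
```

Call:
send_rows(increments=[[[0,0,0],[0,-0.04,0.4],-1],[[0,0,0],[0,-0.04,0.8],-1],[[0,0,0],[0,-0.04,0.9],-1]])

```text
time: 3.15
tcp_pos: [0.5478, -0.2751, 0.0683]
eef_rot: [[0.636, -0.772, -0.005], [-0.772, -0.636, 0.003], [-0.005, 0.002, -1.0]]
contact_force: [-1.2, -0.1, -0.0]
width: 0.0854
grip_force: 0.0
```

Call:
send_rows(increments=[[[0,0,0],[0,0,0.3],-1],[[0,0,0],[0,0,0.53],-1],[[0,0,0],[0,0,0.53],-1],[[0,0,0],[0,0,0.53],1],[[0,0,0],[0,0,0.53],1],[[0,0,0],[0,0,0.53],1],[[0,0,0],[0,0,0.53],1],[[0,0,0],[0,0,0.53],1],[[0,0,0],[0,0,0.53],1]])

```text
time: 4.28
tcp_pos: [0.5513, -0.2769, 0.02]
eef_rot: [[0.635, -0.772, 0.002], [-0.772, -0.635, -0.002], [0.003, -0.001, -1.0]]
contact_force: [-0.2, -0.2, 5.6]
width: 0.0356
grip_force: 61.8
```

Call:
send_rows(increments=[[[0,0,0],[0,0,-0.3],1],[[0,0,0],[0,0,-0.7],1],[[0,0,-0.1],[-0.2,0.1,-0.8],1],[[0,0,-0.2],[-0.4,0.2,-0.8],1],[[0,0,-0.3],[-0.6,0.3,-0.8],1],[[0,0,-0.4],[-0.8,0.4,-0.8],1],[[0,0,-0.5],[-1,0.45,-0.8],1],[[0,0,-0.562],[-1,0.45,-0.8],1],[[0,0,-0.562],[-1,0.45,-0.8],1]])

```text
time: 5.4
tcp_pos: [0.4512, -0.227, 0.0978]
eef_rot: [[1.0, -0.001, -0.001], [-0.001, -1.0, 0.001], [-0.001, -0.001, -1.0]]
contact_force: [0.8, -0.8, -3.7]
width: 0.0353
grip_force: 60.8
```

Call:
send_rows(increments=[[[0,0,0],[0,-0.3,0],1],[[0,0,0],[0,-0.6,0],1],[[0,0,0],[0,-0.9,0],1],[[0,0,0],[0,-0.9,0],1]])

```text
time: 5.9
tcp_pos: [0.4514, -0.1358, 0.0978]
eef_rot: [[1.0, 0.001, -0.001], [0.001, -1.0, 0.001], [-0.001, -0.001, -1.0]]
contact_force: [-0.3, 0.5, -2.3]
width: 0.0352
grip_force: 61.3
```

Call:
send_rows(increments=[[[0,0,0],[0,-0.3,0],1],[[0,0,0],[0,-0.6,0],1],[[0,0,0],[0,-0.9,0],1],[[0,0,0],[0,-0.9,0],1],[[0,0,0],[0,-0.9,0],1]])

```text
time: 6.52
tcp_pos: [0.4522, -0.0481, 0.0983]
eef_rot: [[1.0, -0.0, 0.0], [-0.0, -1.0, -0.001], [0.0, 0.001, -1.0]]
contact_force: [0.2, -0.2, -2.7]
width: 0.0351
grip_force: 61.7
```

Run:
```python
from h import *
o=ctrl.get_obs();print(o["tcp_pos"],o["eef_rot"].round(3),o["time"],o["contact_force"]);im=ctrl.get_image("wrist");cv2.imwrite("pics/w2.png",im[:,:,::-1])
im=ctrl.get_image("side");cv2.imwrite("pics/side2.png",im[:,:,::-1])
```

```text
[ 0.45218328 -0.04811325  0.09831768] [[ 1.    -0.     0.   ]
 [-0.    -1.    -0.001]
 [ 0.     0.001 -1.   ]] 6.525 [ 0.15390481 -0.21678719 -2.6743907 ]
```

View pics/w2.png

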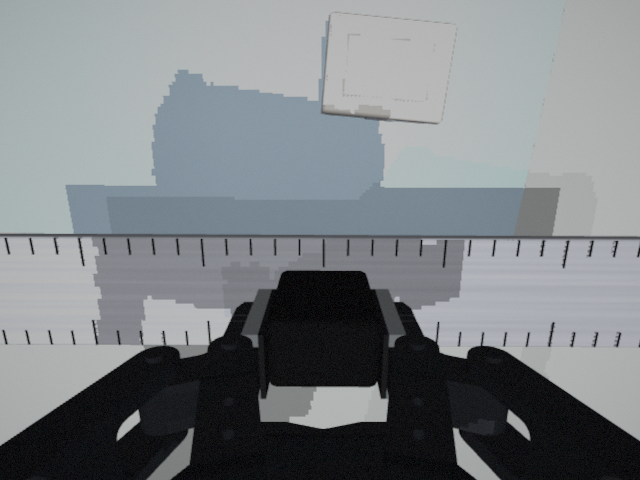

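View pics/side2.png

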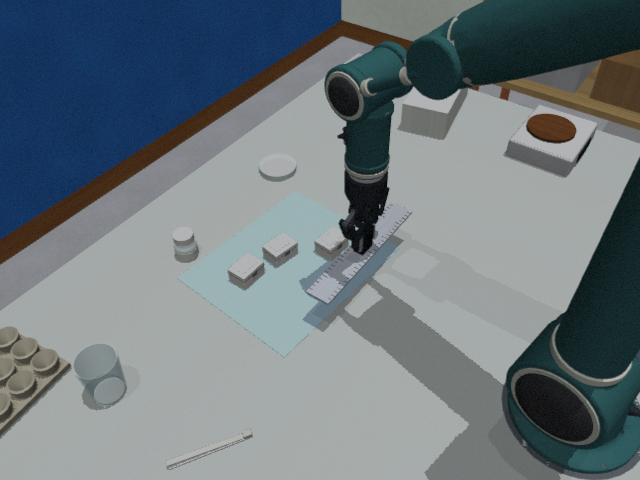

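Call:
send_rows(increments=[[[0,0,0],[0,-0.25,0.2],1],[[0,0,0],[0,-0.48,0.4],1],[[0,0,0],[0,-0.48,0.6],1],[[0,0,0],[0,-0.48,0.7],1],[[0,0,0],[0,-0.48,0.74],1],[[0,0,0],[0,-0.48,0.74],1]])

```text
time: 7.38
tcp_pos: [0.4522, 0.0001, 0.0245]
eef_rot: [[1.0, -0.001, 0.0], [-0.001, -1.0, -0.0], [0.0, 0.0, -1.0]]
contact_force: [0.6, -0.1, -2.6]
width: 0.0354
grip_force: 61.7
```

Call:
send_rows(increments=[[[0,0,0],[0.1,0,0],1],[[0,0,0],[0.2,0,0],1],[[0,0,0],[0.3,0,0],1],[[0,0,0],[0.36,0,0],1],[[0,0,0],[0.42,0,0],1],[[0,0,0],[0.48,0,0],1],[[0,0,0],[0.54,0,0],1],[[0,0,0],[0.6,0,0],1],[[0,0,0],[0.66,0,0],1],[[0,0,0],[0.72,0,0],1],[[0,0,0],[0.78,0,0],1],[[0,0,0],[0.84,0,0],1]])

```text
time: 8.88
tcp_pos: [0.5363, 0.0006, 0.0243]
eef_rot: [[1.0, 0.0, -0.0], [0.0, -1.0, 0.0], [-0.0, -0.0, -1.0]]
contact_force: [-0.6, 0.6, -3.5]
width: 0.0352
grip_force: 61.7
```

Call:
send_rows(increments=[[[0,0,0],[0.06,0,0],1],[[0,0,0],[0.12,0,0],1],[[0,0,0],[0.18,0,0],1],[[0,0,0],[0.24,0,0],1],[[0,0,0],[0.3,0,0],1],[[0,0,0],[0.36,0,0],1],[[0,0,0],[0.42,0,0],1],[[0,0,0],[0.48,0,0],1],[[0,0,0],[0.54,0,0],1],[[0,0,0],[0.6,0,0],1],[[0,0,0],[0.65,0,0],1],[[0,0,0],[0.7,0,0],1]])

```text
time: 10.38
tcp_pos: [0.6058, 0.0006, 0.0241]
eef_rot: [[1.0, 0.0, -0.001], [0.0, -1.0, 0.0], [-0.001, -0.0, -1.0]]
contact_force: [-2.9, 0.8, -2.0]
width: 0.0353
grip_force: 61.9
```

Call:
send_rows(increments=[[[0,0,0],[0.04,0,0],1],[[0,0,0],[0.08,0,0],1],[[0,0,0],[0.12,0,0],1],[[0,0,0],[0.15,0,0],1],[[0,0,0],[0.18,0,0],1],[[0,0,0],[0.2,0,0],1],[[0,0,0],[0.22,0,0],1],[[0,0,0],[0.22,0,0],1]])

```text
time: 11.38
tcp_pos: [0.6283, 0.0005, 0.0244]
eef_rot: [[1.0, -0.0, 0.001], [-0.0, -1.0, 0.0], [0.001, -0.0, -1.0]]
contact_force: [-1.6, -0.7, -4.0]
width: 0.0352
grip_force: 61.7
```

Run:
```python
from h import *
o=ctrl.get_obs();print(o["tcp_pos"],o["time"],o["contact_force"])
im=ctrl.get_image("wrist")[:,:,::-1];cv2.imwrite("pics/w3.png",im)
im=ctrl.get_image("side")[:,:,::-1];cv2.imwrite("pics/side3.png",cv2.resize(im[150:330,150:420],None,fx=2.5,fy=2.5))
```

```text
[6.28266746e-01 5.38737903e-04 2.43596730e-02] 11.375 [-1.64234063 -0.66679224 -3.99345853]
```

View pics/side3.png

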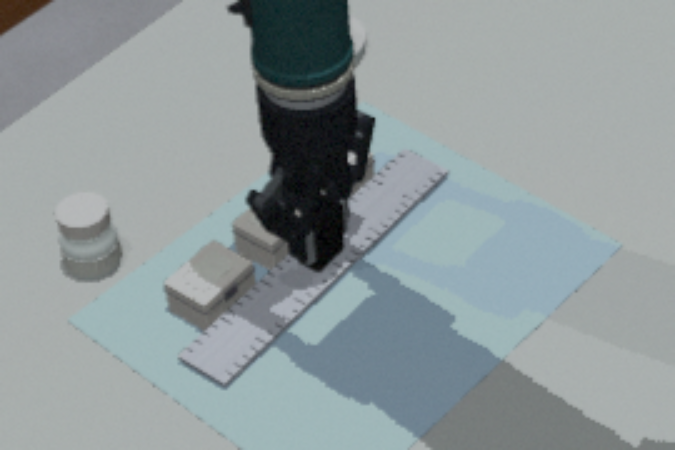

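Call:
send_rows(increments=[[[0,0,0],[-0.1,0,0],1],[[0,0,0],[-0.3,0,0],1],[[0,0,0],[-0.6,0,0],1],[[0,0,0],[-0.8,0,0.02],1],[[0,0,0],[-0.8,0,0.035],1],[[0,0,0],[-0.8,0,0.045],1],[[0,0,0],[-0.8,0,0.045],1],[[0,0,0],[-0.8,0,0.045],1]])

```text
time: 12.48
tcp_pos: [0.5489, 0.0005, 0.0201]
eef_rot: [[1.0, -0.0, 0.001], [-0.0, -1.0, 0.0], [0.001, -0.0, -1.0]]
contact_force: [-0.3, 0.1, -1.8]
width: 0.0356
grip_force: 61.9
```

Call:
send_rows(increments=[[[0,0,0],[0,0,0.008],1],[[0,0,0],[0,0,0.008],1],[[0,0,0],[0,0,0.008],-1],[[0,0,0],[0,0,0.0],-1],[[0,0,0],[0,0,0.0],-1],[[0,0,0],[0,0,0.0],-1],[[0,0,0],[0,0,0.0],-1],[[0,0,0],[0,0,-0.2],-1],[[0,0,0],[0,0,-0.5],-1],[[0,0,0],[0,0,-1],-1],[[0,0,0],[0,0,-1],-1]])

```text
time: 13.85
tcp_pos: [0.5519, 0.0004, 0.1248]
eef_rot: [[1.0, 0.0, 0.01], [0.0, -1.0, -0.0], [0.01, 0.0, -1.0]]
contact_force: [0.9, -1.0, -2.0]
width: 0.0854
grip_force: 0.0
```

Call:
send_rows(increments=[[[0,0,0],[-0.5,0,-0.5],-1],[[0,0,0],[-1,0,-1],-1],[[0,0,0],[-1,0,-1],-1],[[0,0,0],[-1,0,-1],-1]])

```text
time: 14.35
tcp_pos: [0.4481, 0.0005, 0.2201]
eef_rot: [[1.0, -0.0, 0.002], [-0.0, -1.0, -0.0], [0.002, 0.0, -1.0]]
contact_force: [0.7, 0.7, -0.3]
width: 0.0852
grip_force: 0.0
```

Run:
```python
from h import *
o=ctrl.get_obs();print(o["tcp_pos"],o["time"],o["width"])
im=ctrl.get_image("wrist")[:,:,::-1];cv2.imwrite("pics/w4.png",im)
```

```text
[0.44805851 0.0005467  0.2201054 ] 14.35 0.08524722529214152
```

View pics/w4.png

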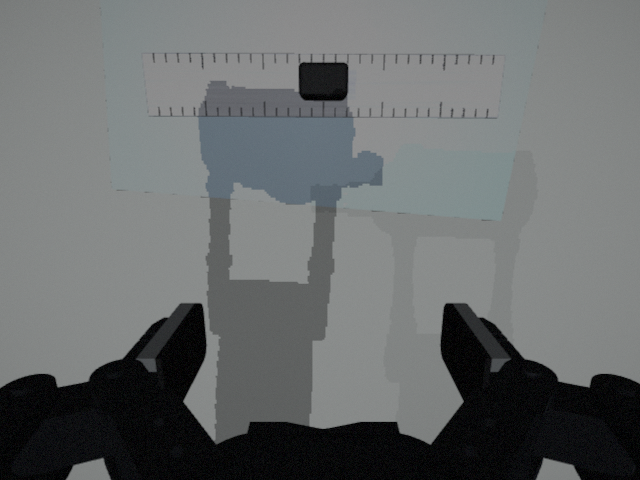

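The straightedge lies level on the pad, with corners at about (143,53) and (497,118), and it has been released. Now I check the boxes from above.

Run:
```python
from h import *
im=ctrl.get_image("top")[:,:,::-1]
s=cv2.resize(im[130:280,190:440],None,fx=3,fy=3,interpolation=cv2.INTER_CUBIC)
cv2.imwrite("pics/top4.png",cv2.convertScaleAbs(cv2.subtract(s,(60,60,60,0)),alpha=3.5))
```

```text
(no output)
```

View pics/top4.png

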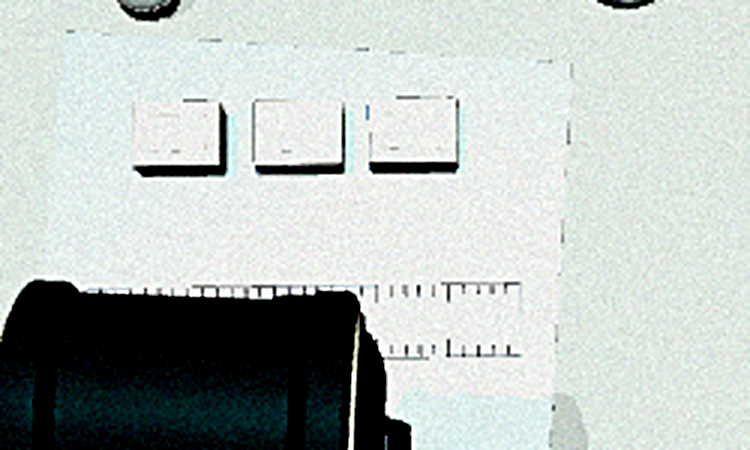

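The three boxes stand flush and parallel: their front edges are at crop rows of about 166, 165 and 163, about 118 px apart (roughly 80 mm). The bar lies flat and nothing touches the robot, so I hand in.

```bash
python3 -c "
from h import *
print(ctrl.close_job())"
```

```text
the job is handed in; nothing more can be done
None
```

The three slide boxes now stand in one straight row with flush front faces, the straightedge lies flat on the bench, and I handed the job in at about 14.5 s; no verdict came back.

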